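# Power up a controller and hold its recessed reset button

## Task

The controller lying on its back on the desk has to be put into its recovery mode. Flip its toggle switch over to on (towards the edge with the screw terminals), then, with the precision screwdriver from the rack held upright, reach blade first through the small round hole in the panel and press the recessed reset button fully down. Finish while still holding it down, with the switch on and the other things on the desk left where they are.

Things in the scene. Friction and masses are not known exactly. Their poses are not given: they have to be found in the camera images.
- controller: Fixed flat grey steel box, 104 (x) x 140 (y) mm plus a low 13 mm ear at each y end; aluminium panel facing up, 46 mm above the desk. Origin: centre of underside, z up. Grey screw terminals stand 10 mm above the panel along its +x edge (x 23 to 43 mm), two flush jacks in the middle, steel toggle at x -12, y +46 mm, round access hole at x -22, y -46 mm.
- access_hole (a point): Centre of the round access hole on the panel face; axes as the controller's. Hole 9 mm wide through the 3 mm panel, upper edge bevelled out to 13 mm. The flat black button cap (12 mm wide) lies 12 mm below the panel face right under the hole, with nothing in between.
- reset_button (a joint): Travel of the recessed button: 0 m at rest, 0.004 m fully down, where it stops hard. It springs back when let go: 1.5 N to start moving it, 4.5 N at full travel.
- toggle_base (a point): Pivot of the toggle lever, 5 mm above the panel face (51 mm above the desk), inside a threaded bushing 10 mm wide that ends 1 mm above this point. Axes are the controller's.
- toggle_tip (a point): Rounded tip of the steel toggle lever: 27 mm long from the pivot, 5 mm wide at the root, 8 mm near the tip. Off, it leans 0.32 rad to the controller's -x (tip 8.5 mm to the -x side of the pivot, 77 mm above the desk); on, it leans as far to +x, towards the terminals.
- toggle (a joint): Angle of the toggle lever: 0 rad off, 0.64 rad on. It turns about the controller's y axis and snaps over: past the middle (0.32) it springs the rest of the way by itself and stays. About 1 to 1.5 N against the tip flips it.
- rack: Fixed dark sheet-steel driver rack: foot 64 x 104 mm, flat drilled top 46 (x) x 104 (y) mm, 66 mm above the desk, open below. Origin: centre of underside, z up. The screwdriver stands in an 8 mm hole at y -26 mm, the fatter black nut driver at y +32 mm; two small holes between are empty. Fingers have most room closing along the rack's x.
- screwdriver: Precision screwdriver, 140 mm long, 30 g, upright in the rack: its orange handle (85 mm long, 14 mm square) rests with its shoulder on the rack's top and spans 66 to 151 mm above the desk; the blade, a straight rod 4.2 mm thick and 55 mm long, hangs in the hole. Origin 18 mm above the shoulder, 7 mm off the centre line to the object's -z; +y points from blade to handle end (up).
- driver_tip (a point): Tip of the screwdriver's blade, on the tool's centre line, 55 mm below the handle's shoulder; 11 mm above the desk while it stands in the rack.
- driver_end (a point): Middle of the end face of the screwdriver's handle, on the centre line, 140 mm from the tip; 151 mm above the desk while it stands in the rack.
- nut_driver: Nut driver with a black handle 19 mm thick and 64 mm long and a socket 10.4 mm thick (too thick for the access hole), standing in the rack. Bystander; origin on its axis at the rack's top. (Left of the work, from y = +0.19 m on and x = 0.50 m on, a microscope stands 0.41 m high: keep the arm clear of it.)
- screw_tin: Round open tin with screws, 62 mm wide, 16 mm high. Bystander, origin under its centre.
- pliers: Side cutters 53 x 109 x 14 mm with orange grips, lying flat. Bystander, origin under the centre.
- board: Small black circuit board 30 x 62 x 4 mm. Bystander, origin under its centre.
- kapton_roll: Roll of amber tape 50 mm wide, 12 mm high, lying flat. Bystander, origin under its centre.
- brush: Black anti-static brush 13 x 120 x 23 mm. Bystander, origin under its centre.
There are look-alikes about, which are no part of the job. Leave any pink or purple look-alike of the screwdriver alone.

How it is judged:
By the outcome, as a careful person would: the job done as asked, in the order asked, and still so for the second after the job is handed in, while the arm keeps its last pose, push and grip.
It also fails if it takes over 58 s, if anything falls off the work surface, if the arm or the gripper's body presses on something with over 40 N, if the wrist force passes 120 N, or if a joint passes its speed limit or range.

## Robot

A 6-joint arm with a two-finger parallel gripper is mounted at the origin on a cart in front of the work surface, level with it; the furniture and walls round the work are solid. World frame = base frame: x ahead of the robot, y to its left, z up, the work surface at z = 0. Lengths are in m, angles in rad, forces in N, time in s.
With the tool pointing down it reaches from about 0.35 to 0.975 m from the base axis. Payload 4.9 kg.
Tool frame: the origin (TCP) lies on the front face of the gripper's body, between the roots of the fingers; the fingertips stand ctrl.tip_extent ahead of it and the grasp point (between the pads) lies 54 mm ahead of it (ctrl.tip_extent is the distance from the TCP to the fingertips, in m); z points along the fingers, y is the line along which they close (so a half turn about z gives the same grasp; the last joint's range is limited). The gripper opens to 85 mm and grips with 20 to 120 N. Pads are 22 mm wide; open, the fingers measure 114 mm over their backs; the gripper's body (76 mm by 85 mm) begins 54 mm behind the grasp point. The pads swing forward as they close: fully open they stand 13 mm farther back than shut.
Start: joints at [1.089, 0.053, 1.613, -0, 1.476, -0.119], TCP at [0.222, 0.584, 0.304] pointing down, gripper open.
Joint ranges: [-3.01, 3.01], [-1.01, 2.22], [0.06, 2.58], [-1.02, 4.17], [0.09, 2.62], [-3.14, 3.14]. Speed limits (rad/s): [2.57, 2.57, 3.14, 3.14, 3.14, 3.14].

## Interface

Orientations are given as a rotation vector (axis times angle).
In Python, from station import ctrl gives the robot as it stands.
- The arm moves only by the tool apply_moves, never from a script. Its argument "rows" is one flat list of numbers, 6 for each row, row after row: the shift along the tool's x, y, z normalised to -1 to 1, where 1 is 0.6 m, then the turn, a rotation vector about the tool's x, y, z normalised to -1 to 1, where 1 is 90 degrees. A call has 1 to 20 rows; each row is the pose to reach, as a shift and turn from the pose commanded when the call began, along the tool's axes at that moment; what a row does not reach only later rows make up. A row lasts 1/10 s, in which the tool goes at most 50 mm and 8.59 degrees, less where a joint would pass 70% of its speed; a pose out of reach is approached as far as the arm can. A call with a number of a shift or a turn outside -1 to 1 is refused whole. A call with a gripper value outside its range is refused whole. "grip" is the opening, from 0 (shut) to 1 (fully open), set as the call begins (left out, the last holds). The fingers move at their own pace and stop on an object; "grip_force" is the grip in N (left out, the last holds). Time passes only in rows, so rows that repeat a pose let the fingers close. It gives the time, the measured TCP pose, the force, the opening and the grip force at its end, in the units of the state.
- ctrl.get_obs(): the state, without advancing time (a new reading comes with each control period).
- ctrl.get_image(name): name is "side" or "top"; returns (picture, depth): 480x640x3 uint8, blue, green, red; 480x640 float32, m along the optical axis (not along the pixel's ray), 0 where there is no reading.
- ctrl.camera_model(name): a dict with "mtx" (3x3 intrinsics, pixels), "R" (3x3) and "t" (3): a world point X has camera coordinates R X + t. Camera axes: x right, y down, z forward; pixel columns grow to the right and rows downward; lengths in m; the calibration is good to about 2 mm. A picture is of the moment at which its call begins. camera_model takes no time and is no camera call.
- ctrl.finish_job(): hands the job in; it is judged then, once.
The state is a dict: "t": time; "q": joint angles; "dq": joint speeds; "effort": joint torques, N m; "tool_pos": TCP position; "tool_rot": TCP orientation; "contact_force": force on the tool from outside, world axes, zero at the start; "wrist_torque": the same for the moment, N m; "opening": finger opening in m; "grip_force": force on a finger pad.
Only numpy, scipy, OpenCV 4.12 (cv2) and the standard library are available. Lean on these libraries where they do the work, as an engineer would, in place of code of your own. Each camera call takes 0.05 s, during which the arm holds its last target. There are 200 camera calls.

## Working session

There is one attempt and no reset: what is moved stays moved. The work goes in short steps, Python scripts to look and compute and a tool call to move; the robot and the scene stay as the last step left them, time stands still between calls to the robot, and variables do not carry over. Pictures are saved under pics/ and viewed, at most 10 in all, crops included, and the job is handed in when it is done.

Besides the shell and the picture viewer there is one more tool, called after ">>>" as name(argument=value, ...) on one line, values as JSON. apply_moves: Moves the arm, as the interface text tells. Its arguments: {"type":"object","properties":{"rows":{"type":"array","items":{"type":"number"}},"grip":{"type":"number"},"grip_force":{"type":"number"}},"required":["rows"]}

```bash
mkdir -p pics; ls
cat > h.py <<'E'
import numpy as np, cv2
from scipy.spatial.transform import Rotation as Ro
from station import ctrl
def cloud(name):
    im,d=ctrl.get_image(name); m=ctrl.camera_model(name)
    v,u=np.mgrid[:480,:640]
    r=np.stack([u,v,np.ones_like(u)],-1)@np.linalg.inv(m["mtx"]).T
    return im,d,(r*d[...,None]-m["t"])@m["R"]
def proj(name,X):
    m=ctrl.camera_model(name); c=np.atleast_2d(X)@m["R"].T+m["t"]; p=c@m["mtx"].T
    return p[:,:2]/p[:,2:]
def rows(target,rv=None):
    o=ctrl.get_obs(); R=Ro.from_rotvec(o["tool_rot"])
    s=R.inv().apply(np.array(target)-o["tool_pos"])/0.6
    return s.round(4)
E
python3 - <<'E'
from h import *
o=ctrl.get_obs(); print({k:np.round(v,4) for k,v in o.items()}, ctrl.tip_extent)
for n in("top","side"):
    im,d,P=cloud(n); cv2.imwrite(f"pics/{n}0.png",im); np.save(f"{n}0.npy",P)
    m=ctrl.camera_model(n); print(n,m["mtx"].round(1).tolist(),(-m["R"].T@m["t"]).round(3),m["R"].round(2).tolist())
E
```

```text
pics
{'t': np.float64(0.0), 'q': array([ 1.089 ,  0.0533,  1.6143, -0.    ,  1.476 , -0.119 ]), 'dq': array([-0.    ,  0.0004, -0.0013,  0.0006,  0.0015,  0.0008]), 'effort': array([-1.50000e-03, -3.93676e+01, -3.70175e+01, -2.00000e-04,
        7.00000e-03,  0.00000e+00]), 'tool_pos': array([0.2216, 0.5839, 0.3027]), 'tool_rot': array([-5.6660e-01, -3.0895e+00,  3.0000e-03]), 'contact_force': array([ 0.4081, -1.0742, -0.1025]), 'wrist_torque': array([-0.0335, -0.0202, -0.0362]), 'grip_force': np.float64(0.0), 'opening': np.float64(0.0856)} 0.0726
top [[461.9, 0.0, 314.2], [0.0, 461.9, 235.0], [0.0, 0.0, 1.0]] [ 0.39  -0.375  0.96 ] [[-0.01, -1.0, 0.02], [-0.99, 0.0, -0.15], [0.15, -0.02, -0.99]]
side [[618.2, 0.0, 318.0], [0.0, 618.2, 238.5], [0.0, 0.0, 1.0]] [ 0.58  -1.351  0.558] [[1.0, 0.09, -0.0], [0.04, -0.42, -0.91], [-0.08, 0.9, -0.42]]
```

View pics/top0.png

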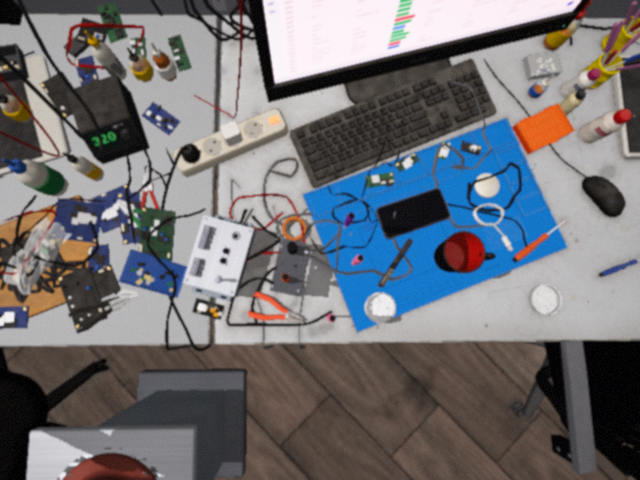

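View pics/side0.png

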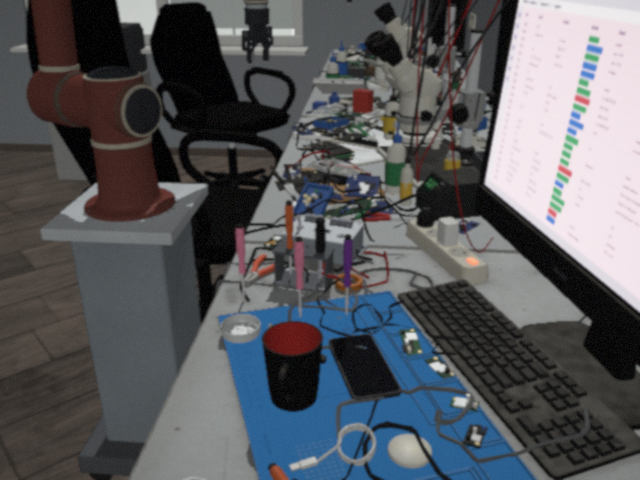

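The top view shows the controller (white panel) near (220,255) and the rack near (300,270). The side view shows the orange driver near (290,225) and the black nut driver at (320,235), with pink and purple decoys around them. Next I'll crop in on both views.

Run:
```python
from h import *
a=cv2.imread("pics/top0.png")[205:330,175:345]; b=cv2.imread("pics/side0.png")[190:310,220:400]
a=cv2.resize(a,(800,588),interpolation=cv2.INTER_CUBIC); b=cv2.resize(b,(800,533),interpolation=cv2.INTER_CUBIC)
cv2.imwrite("pics/topc.png",a); cv2.imwrite("pics/sidec.png",b)
P=np.load("top0.npy")
for v in range(215,330,8): print(v,[tuple((P[v,u]*1000).round().astype(int)) for u in range(185,335,16)])
```

```text
215 [(np.int64(570), np.int64(-136), np.int64(32)), (np.int64(576), np.int64(-161), np.int64(-1)), (np.int64(575), np.int64(-195), np.int64(4)), (np.int64(575), np.int64(-229), np.int64(5)), (np.int64(575), np.int64(-262), np.int64(6)), (np.int64(576), np.int64(-295), np.int64(1)), (np.int64(390), np.int64(-375), np.int64(960)), (np.int64(574), np.int64(-363), np.int64(9)), (np.int64(575), np.int64(-396), np.int64(4)), (np.int64(574), np.int64(-430), np.int64(5))]
223 [(np.int64(559), np.int64(-128), np.int64(0)), (np.int64(551), np.int64(-172), np.int64(45)), (np.int64(551), np.int64(-203), np.int64(44)), (np.int64(551), np.int64(-235), np.int64(46)), (np.int64(558), np.int64(-262), np.int64(3)), (np.int64(558), np.int64(-296), np.int64(2)), (np.int64(558), np.int64(-329), np.int64(5)), (np.int64(559), np.int64(-363), np.int64(-3)), (np.int64(557), np.int64(-396), np.int64(5)), (np.int64(557), np.int64(-430), np.int64(6))]
231 [(np.int64(542), np.int64(-129), np.int64(2)), (np.int64(535), np.int64(-172), np.int64(46)), (np.int64(535), np.int64(-204), np.int64(45)), (np.int64(534), n
[... 5260 characters left out ...]
t64(360), np.int64(-298), np.int64(11)), (np.int64(359), np.int64(-329), np.int64(-2)), (np.int64(359), np.int64(-362), np.int64(10)), (np.int64(359), np.int64(-395), np.int64(0)), (np.int64(363), np.int64(-420), np.int64(141))]
327 [(np.int64(346), np.int64(-138), np.int64(13)), (np.int64(345), np.int64(-167), np.int64(0)), (np.int64(345), np.int64(-200), np.int64(2)), (np.int64(344), np.int64(-232), np.int64(2)), (np.int64(344), np.int64(-264), np.int64(-2)), (np.int64(390), np.int64(-375), np.int64(960)), (np.int64(343), np.int64(-329), np.int64(-2)), (np.int64(343), np.int64(-362), np.int64(2)), (np.int64(343), np.int64(-395), np.int64(-3)), (np.int64(342), np.int64(-428), np.int64(-3))]
```

View pics/topc.png

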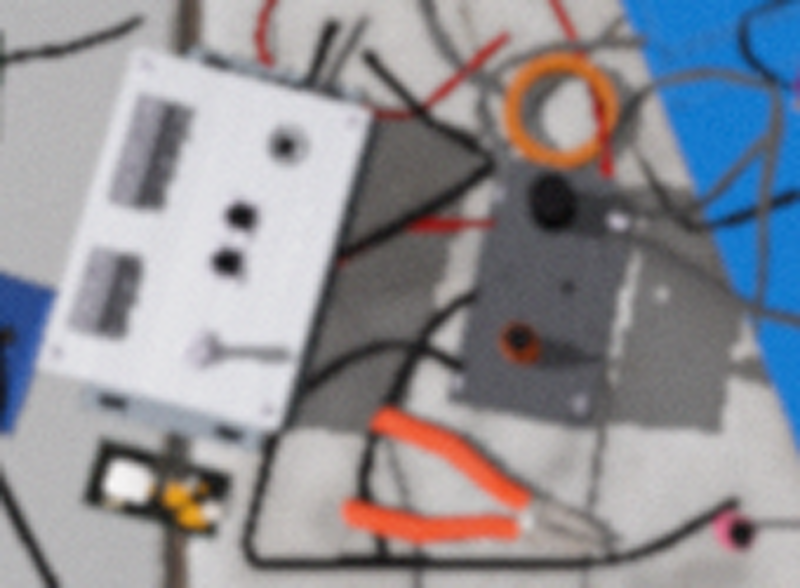

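View pics/sidec.png

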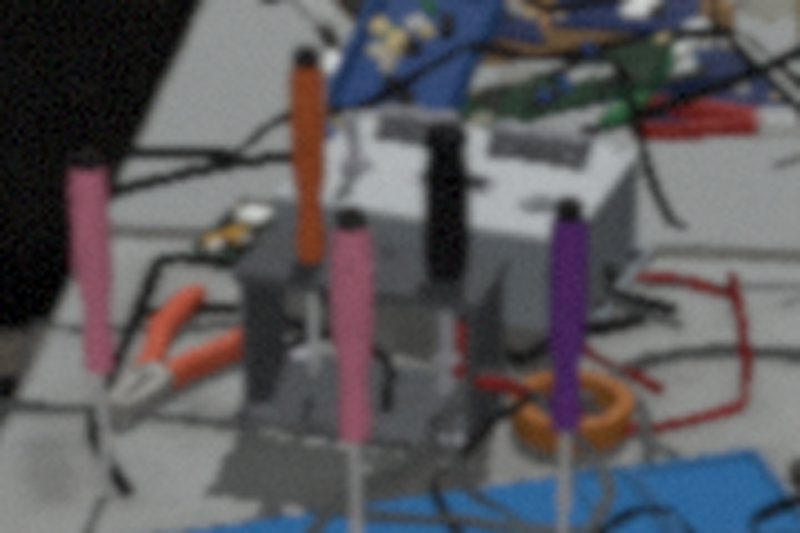

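The top crop shows the toggle tip at (205,348), the access hole at (288,145), the orange handle end at (520,340) and the nut driver at (553,200). The terminals are on the left, so controller +x is roughly world +y. Next I'll fit the poses.

Run:
```python
from h import *
T=np.load("top0.npy"); S=np.load("side0.npy"); it=cv2.imread("pics/top0.png"); iS=cv2.imread("pics/side0.png")
def box(c,z0,z1):
    m=(T[...,2]>z0)&(T[...,2]<z1)&(np.hypot(T[...,0]-c[0],T[...,1]-c[1])<.1)
    m=cv2.morphologyEx(m.astype(np.uint8),cv2.MORPH_OPEN,np.ones((5,5)))
    n,l,s,_=cv2.connectedComponentsWithStats(m); k=1+s[1:,4].argmax()
    return cv2.minAreaRect((T[l==k][:,:2]*1000).astype(np.float32)), np.median(T[l==k][:,2])
print("ctl",box((.48,-.205),.040,.062)); print("rack",box((.46,-.345),.058,.074))
def at(P,u,v):
    return (P[v,u]*1000).round(1)
def ray(n,u,v,z):
    m=ctrl.camera_model(n); c=-m["R"].T@m["t"]; d=m["R"].T@np.linalg.inv(m["mtx"])@[u,v,1]; return (c+d*(z-c[2])/d[2]).round(4)
f=lambda x,y:(175+x/4.706-.4,205+y/4.706-.4)
print("hole",ray("top",*f(287,147),.046)); print("tip",ray("top",*f(203,350),.077)); 
print("driver end",ray("top",*f(521,338),.151)); print("nut end",ray("top",*f(553,200),.130))
h=cv2.cvtColor(iS,cv2.COLOR_BGR2HSV)
m=(h[...,0]>3)&(h[...,0]<16)&(h[...,1]>130)&(S[...,2]>.07)&(S[...,2]<.17)&(abs(S[...,0]-.44)<.04)
Q=S[m]; print("side orange",len(Q)); 
for z in np.arange(.07,.155,.012):
    q=Q[abs(Q[:,2]-z)<.006]; 
    if len(q): print(z.round(3),np.median(q,0).round(4),np.ptp(q[:,0]).round(4))
```

```text
ctl (((487.8843994140625, -208.01553344726562), (105.3538589477539, 140.07908630371094), 74.53084564208984), np.float64(0.046782618690471386))
rack (((463.1634521484375, -348.0975341796875), (45.89340591430664, 103.8764419555664), 78.0925521850586), np.float64(0.06612039137336329))
hole [ 0.5248 -0.241   0.046 ]
tip [ 0.4377 -0.2132  0.077 ]
driver end [ 0.4373 -0.344   0.151 ]
nut end [ 0.4914 -0.3554  0.13  ]
side orange 234
0.07 [ 0.4393 -0.3479  0.0732] 0.0296
0.082 [ 0.4388 -0.3485  0.0822] 0.0101
0.094 [ 0.4398 -0.3486  0.0921] 0.04
0.106 [ 0.4387 -0.3506  0.1058] 0.0433
0.118 [ 0.4387 -0.3504  0.1176] 0.01
0.13 [ 0.4391 -0.3507  0.13  ] 0.011
0.142 [ 0.4377 -0.35    0.1425] 0.0097
0.154 [ 0.4392 -0.3498  0.1504] 0.0094
```

```bash
cat >> h.py <<'E'
C=np.array([.4879,-.2080]); cx=np.array([.267,.964]); cy=np.array([-.964,.267])
def ctl(x,y): return C+x*cx+y*cy
def plan(xy,z,ydir=None):
    """shift & turn (normalised) from the present pose to a tool-down pose, closing line along ydir"""
    o=ctrl.get_obs(); R=Ro.from_rotvec(o["tool_rot"]); y0=R.as_matrix()[:,1]
    if ydir is None: ydir=y0[:2]
    out=[]
    for s in (1,-1):
        y=np.r_[s*np.array(ydir),0]; y/=np.linalg.norm(y); zz=np.array([0,0,-1.]); x=np.cross(y,zz)
        t=(R.inv()*Ro.from_matrix(np.c_[x,y,zz])).as_rotvec()/(np.pi/2); out.append(t)
    sh=R.inv().apply(np.r_[xy,z]-o["tool_pos"])/.6
    print("pos",o["tool_pos"].round(4),"y",y0.round(3),"F",o["contact_force"].round(1),"t",o["t"].round(2),"ext",ctrl.tip_extent,"\n shift",sh.round(4),"turns",[t.round(4) for t in out])
E
python3 - <<'E'
from h import *
p=ctl(-12,46);print(p)
plan([.36,.15],.30,cy); plan(ctl(-44,46),.30,cy)
E
```

```text
[-47.0601   0.506 ]Traceback (most recent call last):
  File "<stdin>", line 3, in <module>
  File "h.py", line 27, in plan
    print("pos",o["tool_pos"].round(4),"y",y0.round(3),"F",o["contact_force"].round(1),"t",o["t"].round(2),"ext",ctrl.tip_extent,"\n shift",sh.round(4),"turns",[t.round(4) for t in out])
                                                                                           ^^^^^^^^^^^^
AttributeError: 'float' object has no attribute 'round'
```

```bash
sed -i 's/return C+x\*cx+y\*cy/return C+(x*cx+y*cy)\/1000/; s/o\["t"\].round(2)/round(float(o["t"]),2)/' h.py
python3 - <<'E'
from h import *
print(ctl(-12,46))
plan([.36,.15],.30,cy); plan(ctl(-44,46),.30,cy)
E
```

```text
[ 0.440352 -0.207286]
pos [0.2216 0.5839 0.3028] y [ 0.355  0.935 -0.002] F [0.2 0.4 0.2] t 0.1 ext 0.0726 
 shift [-0.4723 -0.5943  0.0056] turns [array([-8.0000e-04, -1.1000e-03, -1.0589e+00]), array([-1.000e-03,  8.000e-04,  9.411e-01])]
pos [0.2216 0.5839 0.3028] y [ 0.355  0.935 -0.002] F [0.2 0.4 0.2] t 0.1 ext 0.0726 
 shift [-0.8137 -1.1566  0.0066] turns [array([-8.0000e-04, -1.1000e-03, -1.0589e+00]), array([-1.000e-03,  8.000e-04,  9.411e-01])]
```

>>> apply_moves(rows=[-0.472,-0.594,0.005,0,0,0.941,-0.472,-0.594,0.005,0,0,0.941,-0.472,-0.594,0.005,0,0,0.941,-0.472,-0.594,0.005,0,0,0.941,-0.472,-0.594,0.005,0,0,0.941,-0.472,-0.594,0.005,0,0,0.941,-0.472,-0.594,0.005,0,0,0.941,-0.472,-0.594,0.005,0,0,0.941,-0.472,-0.594,0.005,0,0,0.941,-0.472,-0.594,0.005,0,0,0.941,-0.472,-0.594,0.005,0,0,0.941,-0.472,-0.594,0.005,0,0,0.941,-0.472,-0.594,0.005,0,0,0.941], grip=0, grip_force=30)

```text
t: 1.4
tool_pos: [0.3597, 0.1515, 0.3007]
tool_rot: [-2.496, -1.907, 0.001]
contact_force: [-0.8, -0.0, -0.2]
opening: 0.0
grip_force: 0.0
```

Run:
```python
from h import *
plan(ctl(-44,46),.20,cy)
```

```text
pos [0.3597 0.1515 0.3007] y [ 0.965 -0.263 -0.001] F [-0.8 -0.  -0.2] t 1.4 ext 0.0726 
 shift [-0.5949  0.2869  0.1677] turns [array([-0.0000e+00, -5.0000e-04, -1.9975e+00]), array([-0.0003,  0.    ,  0.0025])]
```

>>> apply_moves(rows=[-0.595,0.287,0.168,0,0,0.0025,-0.595,0.287,0.168,0,0,0.0025,-0.595,0.287,0.168,0,0,0.0025,-0.595,0.287,0.168,0,0,0.0025,-0.595,0.287,0.168,0,0,0.0025,-0.595,0.287,0.168,0,0,0.0025,-0.595,0.287,0.168,0,0,0.0025,-0.595,0.287,0.168,0,0,0.0025,-0.595,0.287,0.168,0,0,0.0025,-0.595,0.287,0.168,0,0,0.0025,-0.595,0.287,0.168,0,0,0.0025,-0.595,0.287,0.168,0,0,0.0025])

```text
t: 2.6
tool_pos: [0.4312, -0.2378, 0.2006]
tool_rot: [2.501, 1.901, 0.001]
contact_force: [-0.1, -1.0, -0.4]
opening: -0.0002
grip_force: 0.0
```

Run:
```python
from h import *
plan(ctl(-44,46),.138,cy)
o=ctrl.get_obs()
im,d,P=cloud("side"); 
uv=proj("side",[o["tool_pos"]-[0,0,.0726],o["tool_pos"],[*ctl(-20.5,46),.077]]).round(); print(uv)
c=im[130:300,220:430]; cv2.imwrite("pics/s1.png",cv2.resize(c,(800,648))[:600])
m=(np.abs(P[...,0]-o["tool_pos"][0])<.03)&(np.abs(P[...,1]-o["tool_pos"][1])<.04)&(P[...,2]>.09)
z=P[m]; print(len(z)); 
for a in np.arange(.095,.2,.01):
  q=z[abs(z[:,2]-a)<.005]; 
  if len(q):print(a.round(3),len(q),q.min(0).round(3),q.max(0).round(3))
```

```text
pos [ 0.4312 -0.2378  0.2006] y [ 0.963 -0.268  0.001] F [-0.1 -1.  -0.4] t 2.6 ext 0.0726 
 shift [-0.0003  0.0011  0.1043] turns [array([-0.0000e+00, -7.0000e-04,  1.9994e+00]), array([ 0.0005, -0.    , -0.0006])]
[[293. 195.]
 [292. 159.]
 [298. 215.]]
4227
0.125 3 [ 0.433 -0.246  0.129] [ 0.441 -0.234  0.129]
0.135 53 [ 0.419 -0.251  0.13 ] [ 0.447 -0.232  0.14 ]
0.145 79 [ 0.419 -0.254  0.14 ] [ 0.448 -0.233  0.15 ]
0.155 81 [ 0.419 -0.252  0.15 ] [ 0.448 -0.237  0.16 ]
0.165 67 [ 0.419 -0.253  0.16 ] [ 0.448 -0.235  0.17 ]
0.175 134 [ 0.402 -0.26   0.17 ] [ 0.46  -0.227  0.18 ]
0.185 175 [ 0.401 -0.261  0.18 ] [ 0.46 -0.22  0.19]
0.195 127 [ 0.402 -0.262  0.19 ] [ 0.46  -0.217  0.2  ]
```

View pics/s1.png

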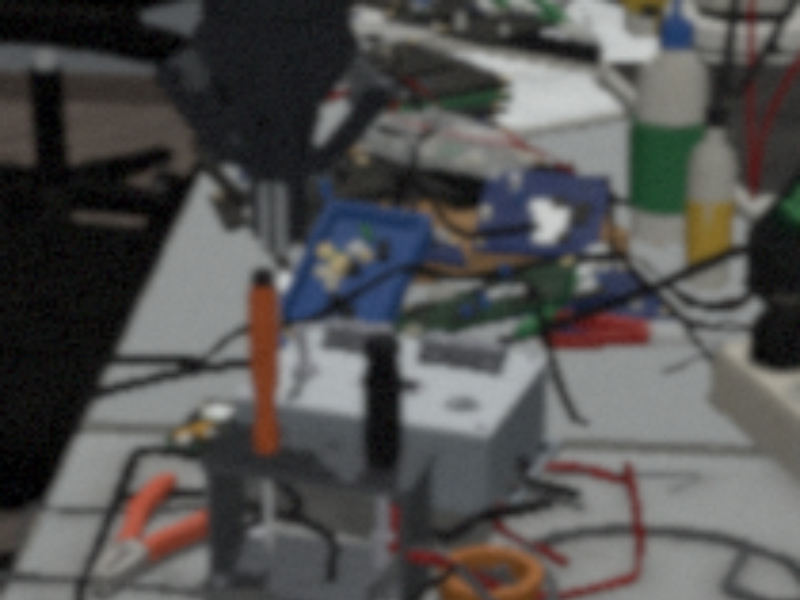

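The closed fingertips are at z≈0.128, so tip_extent holds for the shut gripper, and there is free space ahead. I'll descend behind the toggle.

>>> apply_moves(rows=[0,0.001,0.04,0,0,0,0,0.001,0.08,0,0,0,0,0.001,0.104,0,0,0,0,0.001,0.104,0,0,0,0,0.001,0.104,0,0,0])

```text
t: 3.15
tool_pos: [0.4316, -0.2393, 0.1383]
tool_rot: [2.503, 1.898, 0.0]
contact_force: [0.3, -0.1, 0.6]
opening: -0.0001
grip_force: 0.0
```

Run:
```python
from h import *
plan(ctl(-22,46),.137,cy)
```

```text
pos [ 0.4316 -0.2393  0.1383] y [ 0.963 -0.27   0.001] F [ 0.3 -0.1  0.6] t 3.15 ext 0.0726 
 shift [ 0.0386 -0.0004  0.0021] turns [array([ 2.000e-04, -6.000e-04,  1.998e+00]), array([ 0.0004,  0.0001, -0.002 ])]
```

>>> apply_moves(rows=[0.008,0,0.002,0,0,0,0.014,0,0.002,0,0,0,0.02,0,0.002,0,0,0,0.026,0,0.002,0,0,0,0.032,0,0.002,0,0,0,0.037,0,0.002,0,0,0,0.039,0,0.002,0,0,0,0.039,0,0.002,0,0,0])

```text
t: 3.95
tool_pos: [0.4376, -0.2168, 0.1363]
tool_rot: [-2.503, -1.897, 0.0]
contact_force: [-0.3, -0.6, 0.5]
opening: -0.0003
grip_force: 0.0
```

Run:
```python
from h import *
plan(ctl(-22,46),.137,cy)
im,d,P=cloud("side")
p=proj("side",[[*ctl(-12,46),.051]])[0];print(p)
u,v=p.round().astype(int)
cv2.imwrite("pics/s2.png",cv2.resize(im[v-45:v+30,u-50:u+50],(800,600),interpolation=cv2.INTER_CUBIC))
```

```text
pos [ 0.4376 -0.2168  0.1363] y [ 0.963 -0.27  -0.   ] F [-0.3 -0.6  0.5] t 3.95 ext 0.0726 
 shift [-0.0002  0.0001 -0.0011] turns [array([-1.0000e-04,  3.0000e-04,  1.9978e+00]), array([-0.0002, -0.0001, -0.0022])]
[299.64374753 225.14473566]
```

View pics/s2.png

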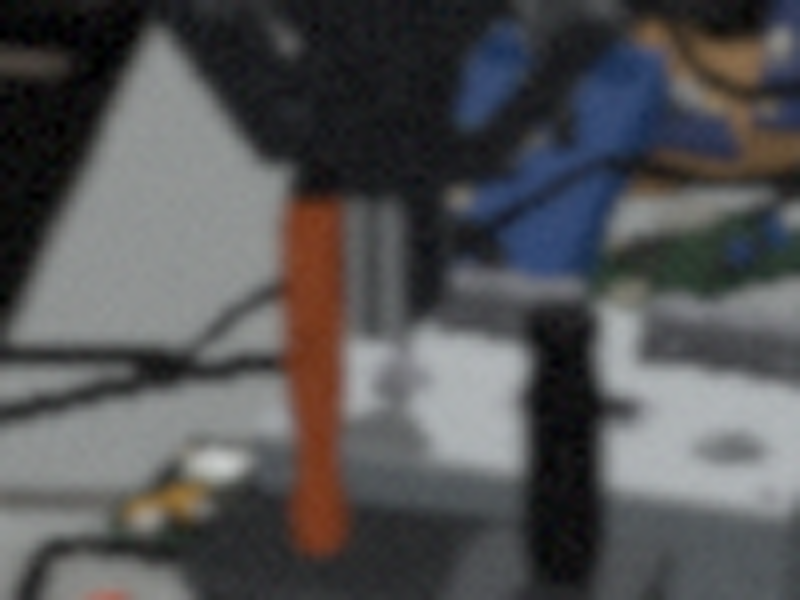

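The finger now stands at the pivot and hides the lever. I'll retract, open, and move above the screwdriver, then check the toggle.

Run:
```python
from h import *
plan([.4378,-.3433],.25,[.206,.979]); print(ctrl.get_obs()["q"].round(2))
```

```text
pos [ 0.4376 -0.2169  0.1364] y [ 0.963 -0.271 -0.   ] F [-0.1 -0.4  0.1] t 4.0 ext 0.0726 
 shift [-0.2027  0.0572 -0.1895] turns [array([-1.0000e-04, -3.0000e-04, -1.0424e+00]), array([-3.000e-04,  1.000e-04,  9.576e-01])]
[-0.61 -0.11  2.07  0.    1.18 -0.34]
```

>>> apply_moves(rows=[-0.017,0,0,0,0,0,-0.017,0,-0.08,0,0,0,-0.017,0,-0.16,0,0,0,-0.017,0,-0.19,0,0,0,-0.203,0.057,-0.19,0,0,0.958,-0.203,0.057,-0.19,0,0,0.958,-0.203,0.057,-0.19,0,0,0.958,-0.203,0.057,-0.19,0,0,0.958,-0.203,0.057,-0.19,0,0,0.958,-0.203,0.057,-0.19,0,0,0.958,-0.203,0.057,-0.19,0,0,0.958,-0.203,0.057,-0.19,0,0,0.958,-0.203,0.057,-0.19,0,0,0.958,-0.203,0.057,-0.19,0,0,0.958,-0.203,0.057,-0.19,0,0,0.958,-0.203,0.057,-0.19,0,0,0.958], grip=0.6)

```text
t: 5.6
tool_pos: [0.4374, -0.344, 0.2504]
tool_rot: [-3.125, 0.322, 0.0]
contact_force: [-0.5, -0.1, -0.4]
opening: 0.0511
grip_force: 0.0
```

Run:
```python
from h import *
plan([.4378,-.3433],.172,[.206,.979]); print(ctrl.get_obs()["opening"])
im,d,P=cloud("top"); im2,d2,P2=cloud("side")
for n,Q in(("top",P),("side",P2)):
    rel=(Q[...,:2]-C)*1000; a=rel@cx; b=rel@cy; m=(abs(b-46)<6)&(abs(a+12)<22)&(Q[...,2]>.062)&(Q[...,2]<.082)
    print(n,m.sum(), np.c_[a[m],b[m],Q[m][:,2]*1000].round(0).tolist()[:14])
a=cv2.resize(im[245:320,175:275],(400,300)); 
u,v=proj("side",[[*ctl(-12,46),.051]])[0].round().astype(int)
b=cv2.resize(im2[v-45:v+30,u-50:u+50],(400,300))
c=cv2.resize(im[205:330,215:382],(400,300)); e=cv2.resize(im2[130:280,180:380],(400,300))
cv2.imwrite("pics/m3.png",np.vstack([np.hstack([a,b]),np.hstack([c,e])]))
```

```text
pos [ 0.4374 -0.344   0.2504] y [-0.204 -0.979  0.   ] F [-0.5 -0.1 -0.4] t 5.6 ext 0.0726 
 shift [ 0.0005 -0.0013  0.1307] turns [array([-2.0000e-04,  0.0000e+00, -1.9989e+00]), array([0.    , 0.0001, 0.0011])]
0.05108395642432669
top 19 [[-5.0, 43.0, 73.0], [-4.0, 45.0, 76.0], [-6.0, 44.0, 74.0], [-7.0, 44.0, 71.0], [-8.0, 43.0, 69.0], [-4.0, 47.0, 79.0], [-5.0, 47.0, 75.0], [-6.0, 46.0, 75.0], [-8.0, 46.0, 74.0], [-9.0, 45.0, 70.0], [-10.0, 45.0, 68.0], [-4.0, 49.0, 77.0], [-6.0, 49.0, 77.0], [-7.0, 48.0, 76.0]]
side 25 [[-9.0, 46.0, 76.0], [-9.0, 44.0, 77.0], [-9.0, 42.0, 77.0], [-2.0, 42.0, 75.0], [-8.0, 46.0, 74.0], [-9.0, 44.0, 75.0], [-6.0, 43.0, 74.0], [-5.0, 41.0, 73.0], [-7.0, 47.0, 71.0], [-11.0, 43.0, 73.0], [-12.0, 41.0, 74.0], [-12.0, 45.0, 72.0], [-10.0, 44.0, 71.0], [-8.0, 42.0, 70.0]]
```

View pics/m3.png

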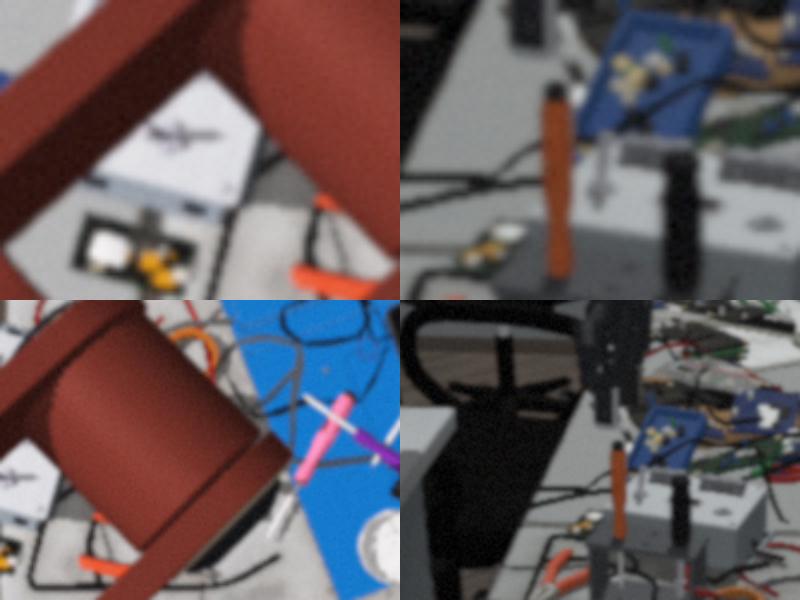

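The toggle tip has moved from controller x≈-20 to about -5, at z≈76, so the switch is on. The gripper stands above the orange driver. I'll descend and grip.

>>> apply_moves(rows=[0.0005,-0.001,0.05,0,0,0,0.0005,-0.001,0.09,0,0,0,0.0005,-0.001,0.12,0,0,0,0.0005,-0.001,0.13,0,0,0,0.0005,-0.001,0.13,0,0,0,0.0005,-0.001,0.13,0,0,0])

```text
t: 6.3
tool_pos: [0.4385, -0.3435, 0.1736]
tool_rot: [3.124, -0.325, 0.002]
contact_force: [0.4, -0.1, 0.2]
opening: 0.0515
grip_force: 0.0
```

>>> apply_moves(rows=[0,0,0,0,0,0,0,0,0,0,0,0,0,0,0,0,0,0,0,0,0,0,0,0,0,0,0,0,0,0,0,0,0,0,0,0,0,0,0,0,0,0,0,0,0,0,0,0], grip=0, grip_force=50)

```text
t: 7.1
tool_pos: [0.4385, -0.3434, 0.1736]
tool_rot: [3.124, -0.326, 0.002]
contact_force: [-0.7, 1.2, 6.1]
opening: 0.0135
grip_force: 49.0
```

Run:
```python
from h import *
o=ctrl.get_obs(); print(o["contact_force"],o["wrist_torque"].round(2)); plan([.4378,-.3433],.26)
```

```text
[-0.69195706  1.21401213  6.07427983] [0.14 0.14 0.03]
pos [ 0.4385 -0.3434  0.1736] y [-0.207 -0.978  0.001] F [-0.7  1.2  6.1] t 7.1 ext 0.0726 
 shift [-0.001   0.0002 -0.144 ] turns [array([ 0.0006, -0.0009,  0.    ]), array([ 1.4e-03,  9.0e-04, -2.0e+00])]
```

>>> apply_moves(rows=[0,0,-0.03,0,0,0,0,0,-0.07,0,0,0,0,0,-0.11,0,0,0,0,0,-0.145,0,0,0,0,0,-0.145,0,0,0,0,0,-0.145,0,0,0])

```text
t: 7.7
tool_pos: [0.4379, -0.3429, 0.2587]
tool_rot: [-3.124, 0.326, 0.001]
contact_force: [-0.1, -0.1, -0.7]
opening: 0.0134
grip_force: 49.1
```

Run:
```python
from h import *
o=ctrl.get_obs(); print(o["contact_force"].round(1),o["wrist_torque"].round(2),o["opening"]); plan(ctl(-22,-46),.26); print(ctl(-22,-46))
```

```text
[-0.1 -0.1 -0.7] [-0.03  0.02 -0.03] 0.013361537468174464
pos [ 0.4379 -0.3429  0.2587] y [-0.207 -0.978 -0.   ] F [-0.1 -0.1 -0.7] t 7.7 ext 0.0726 
 shift [ 0.1094 -0.1958 -0.0021] turns [array([-0.0002,  0.0003,  0.    ]), array([-4.e-04, -2.e-04, -2.e+00])]
[ 0.52637 -0.24149]
```

>>> apply_moves(rows=[0.03,-0.055,0,0,0,0,0.06,-0.11,0,0,0,0,0.09,-0.16,0,0,0,0,0.109,-0.196,0,0,0,0,0.109,-0.196,0,0,0,0,0.109,-0.196,0,0,0,0,0.109,-0.196,0,0,0,0])

```text
t: 8.4
tool_pos: [0.5255, -0.2418, 0.2581]
tool_rot: [-3.124, 0.327, 0.003]
contact_force: [-1.1, 0.1, -0.6]
opening: 0.0134
grip_force: 49.1
```

Run:
```python
from h import *
o=ctrl.get_obs(); plan(ctl(-22,-46),.26)
t=o["tool_pos"]
im,d,P=cloud("side")
tip=t-[0,0,.1626]; pr=proj("side",[tip,tip+[0,0,.055],[*ctl(-22,-46),.046]]); print(pr.round(1))
u,v=pr.mean(0).round().astype(int)
cv2.imwrite("pics/s4.png",cv2.resize(im[v-45:v+30,u-50:u+50],(800,600),interpolation=cv2.INTER_CUBIC)); print(u-50,v-45)
im,d,P=cloud("top"); w=proj("top",[[*ctl(-22,-46),.046],tip])[0].round().astype(int);print(w, P[w[1],w[0]])
```

```text
pos [ 0.5255 -0.2418  0.2581] y [-0.207 -0.978 -0.   ] F [-1.1  0.1 -0.6] t 8.4 ext 0.0726 
 shift [ 0.0013 -0.0009 -0.0032] turns [array([-0.0002,  0.0014,  0.    ]), array([-2.2e-03, -4.0e-04, -2.0e+00])]
[[340.8 212.8]
 [341.2 186.2]
 [340.9 235.9]]
291 167
[236 235] [ 0.52869976 -0.23957462  0.0311059 ]
```

View pics/s4.png

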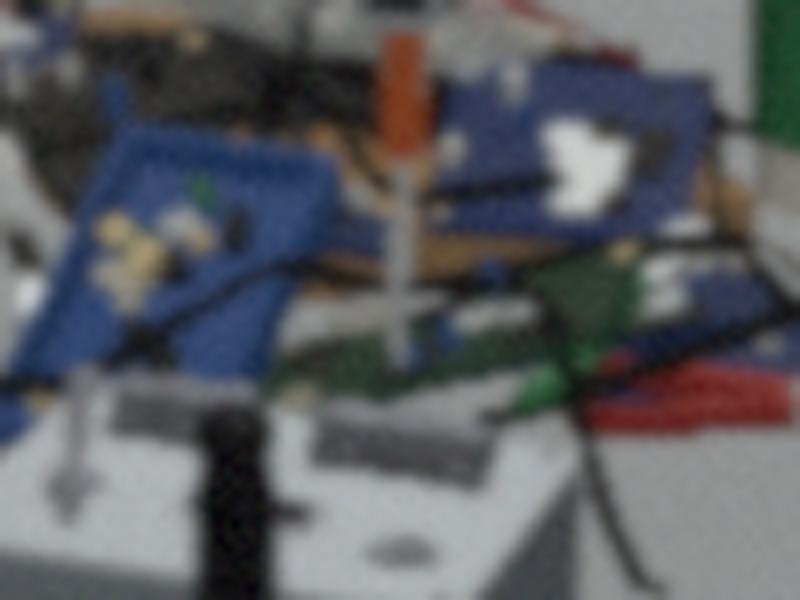

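The blade tip is at full-image (340.4,212) and the hole at (340.8,236), both within about 1 mm of prediction. I'll correct by 1 mm and lower the blade into the hole.

>>> apply_moves(rows=[0.0013,-0.001,0,0,0,0,0.0013,-0.001,0.03,0,0,0,0.0013,-0.001,0.055,0,0,0,0.0013,-0.001,0.07,0,0,0,0.0013,-0.001,0.08,0,0,0,0.0013,-0.001,0.086,0,0,0,0.0013,-0.001,0.092,0,0,0,0.0013,-0.001,0.092,0,0,0,0.0013,-0.001,0.092,0,0,0])

```text
t: 9.4
tool_pos: [0.5275, -0.2412, 0.2048]
tool_rot: [3.124, -0.326, 0.001]
contact_force: [0.5, 0.5, -0.2]
opening: 0.0137
grip_force: 49.1
```

Run:
```python
from h import *
o=ctrl.get_obs(); plan(ctl(-22,-46),.1966); print(o["wrist_torque"].round(2))
im,d,P=cloud("side")
tip=o["tool_pos"]-[0,0,.1626]; pr=proj("side",[tip+[0,0,.055],[*ctl(-22,-46),.046]]); print(pr.round(1))
u,v=pr.mean(0).round().astype(int)
a=cv2.resize(im[v-40:v+35,u-50:u+50],(600,450),interpolation=cv2.INTER_CUBIC)
cv2.imwrite("pics/s5.png",a); print(u-50,v-40)
```

```text
pos [ 0.5275 -0.2412  0.2048] y [-0.207 -0.978  0.   ] F [ 0.5  0.5 -0.2] t 9.4 ext 0.0726 
 shift [-0.0017  0.0009  0.0136] turns [array([ 0.0002, -0.0004,  0.    ]), array([ 7.e-04,  3.e-04, -2.e+00])]
[-0.02  0.02  0.04]
[[341.9 211.9]
 [340.9 235.9]]
291 184
```

View pics/s5.png

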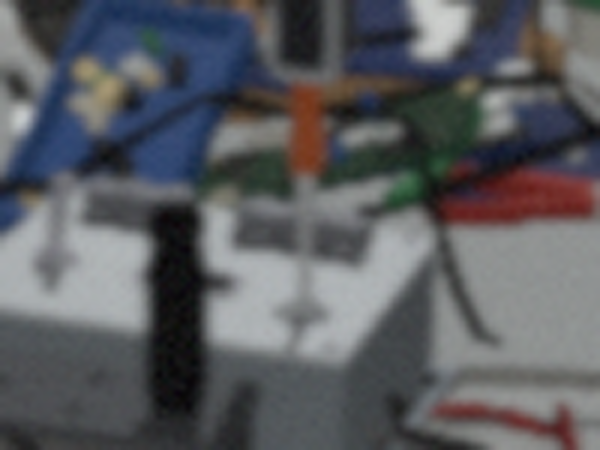

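The blade is centred in the hole at tip z≈42 mm, with no contact force. I'll press gradually.

>>> apply_moves(rows=[-0.0015,0.0005,0.004,0,0,0,-0.0015,0.0005,0.008,0,0,0,-0.0015,0.0005,0.012,0,0,0,-0.0015,0.0005,0.016,0,0,0,-0.0015,0.0005,0.018,0,0,0,-0.0015,0.0005,0.018,0,0,0,-0.0015,0.0005,0.018,0,0,0])

```text
t: 10.15
tool_pos: [0.5264, -0.2412, 0.194]
tool_rot: [3.124, -0.326, 0.0]
contact_force: [-0.9, 0.6, 3.3]
opening: 0.0133
grip_force: 49.5
```

>>> apply_moves(rows=[0,0,0.001,0,0,0,0,0,0.002,0,0,0,0,0,0.003,0,0,0,0,0,0.003,0,0,0])

```text
t: 10.55
tool_pos: [0.5265, -0.2413, 0.1923]
tool_rot: [3.124, -0.326, 0.001]
contact_force: [-1.5, 1.1, 5.7]
opening: 0.0133
grip_force: 50.0
```

>>> apply_moves(rows=[0,0,0.001,0,0,0,0,0,0.002,0,0,0,0,0,0.002,0,0,0,0,0,0.002,0,0,0])

```text
t: 10.95
tool_pos: [0.5267, -0.2413, 0.1921]
tool_rot: [3.124, -0.326, 0.001]
contact_force: [-3.2, 1.1, 9.0]
opening: 0.0136
grip_force: 50.4
```

>>> apply_moves(rows=[0,0,0.001,0,0,0,0,0,0.002,0,0,0,0,0,0.002,0,0,0,0,0,0.002,0,0,0,0,0,0.002,0,0,0])

```text
t: 11.45
tool_pos: [0.5269, -0.2415, 0.1919]
tool_rot: [3.124, -0.326, 0.002]
contact_force: [-4.3, 3.4, 13.7]
opening: 0.0133
grip_force: 50.9
```

Run:
```python
from h import *
o=ctrl.get_obs(); print(o["tool_pos"].round(4),o["contact_force"].round(1),o["opening"])
im,d,P=cloud("side"); im2,d2,P2=cloud("top")
for n,Q in(("top",P2),("side",P)):
    rel=(Q[...,:2]-C)*1000; a=rel@cx; b=rel@cy; m=(abs(b-46)<6)&(abs(a+12)<22)&(Q[...,2]>.07)&(Q[...,2]<.082)
    print(n,m.sum(),np.median(a[m]) if m.any() else 0)
u,v=330,225
cv2.imwrite("pics/s6.png",cv2.resize(im[v-75:v+75,u-100:u+100],(800,600),interpolation=cv2.INTER_CUBIC))
```

```text
[ 0.5269 -0.2415  0.1919] [-4.3  3.4 13.7] 0.013327492489320312
top 17 -6.134004987975993
side 10 -6.121187148695945
```

View pics/s6.png

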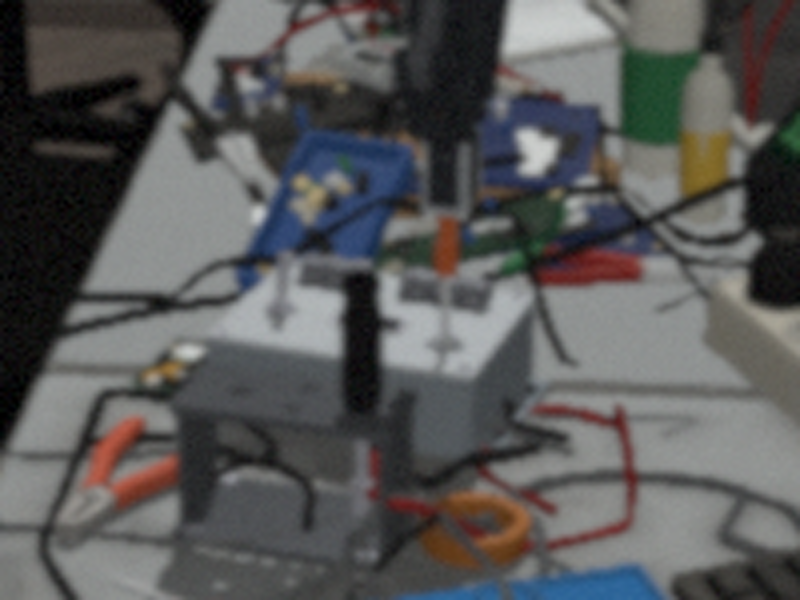

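The blade is in the hole and against the button's hard stop: force rose from 3 N to 14 N while z held at 192 mm. The toggle is on and nothing else has moved.

```bash
python3 -c "
from h import *
print(ctrl.finish_job())"
```

```text
the job is handed in; nothing more can be done
None
```

I handed the job in with the toggle switch on and the screwdriver, gripped upright through the access hole, holding the reset button against its hard stop at about 14 N. It took about 11.6 s of the 58 s, and the last view showed the other items still in place; the judge's result was not reported back.

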